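Index the specimen photo turntable to its next stop

TASK

The rock on the photo turntable has been shot from its first side. Pull up the sprung index knob to free its pin, turn the disc anticlockwise as seen from above, and let the pin drop fully home in the next stop, which is set at an angle that cannot be seen and has to be felt. Do not wrench the disc against the pin, keep the rock where it sits on the disc, and leave the camera and the things around it undisturbed.

Things in the scene. Friction and masses are not known exactly. Their poses are not given: they have to be found in the camera images.
- disc_centre (a point): Centre of the top of the turntable's dark round disc, on its upright turning axis: the middle of the thin round cork pad (radius 40 mm) on which the rock lies, 44.5 mm above the desk. The disc has radius 88 mm and a plain metal top at 43 mm. The round base below is fixed to the desk.
- pull_knob (a point): Centre of the index plunger's upright ribbed black pull knob: 26 mm across, 22.5 mm tall (11 mm above and below this point). It stands on the disc 70 mm from the turning axis and goes round with it. With the pin home this point is 72.5 mm above the desk; below the knob are only a steel sleeve (16 mm across) and, under 55 mm, a nut and flange, so fingers fit round it from above.
- plunger (a joint): How far knob and pin are pulled up: 0 = fully home, 14 mm = end of travel. A spring pushes down with 6 N at 0, 9 to 10 N when pulled. The pin dips 9 mm into the plate. Clear of a hole and let go, it rides on the flat plate at 9 mm, still free to be swept round, until it comes over a hole and snaps down to 0, which locks the disc. Fingers that grip the knob hold it up.
- turn_disc (a joint): Angle of the disc, rad: 0 at the first stop (the start), growing anticlockwise seen from above, from -0.44 to an end stop at 1.40. Needs about 2 to 3 N sideways at the knob and stays where it is left. The next hole lies somewhere from 0.63 to 1.08, anew each time, hidden under the disc; between the holes the plate is flat. A hole is 2.4 mm wider than the 8 mm pin.
- pin_nose: The steel index pin of the plunger, 8 mm thick, under the knob and hidden in the disc. Origin: on the pin's axis, at the desk's height while the pin is home.
- index_plate: The plate under the disc, part of the fixed base, that holds the stop holes. Its top is 30 mm above the desk. Origin: on the turning axis, at the desk's height. The pin must not be pressed against it with more than 25 N.
- rock_mid (a point): Middle of the dark rock specimen (57 x 32 x 20 mm, 0.07 to 0.14 kg) that lies loose on the cork pad within 8 mm of the disc's centre; its top is about 65 mm above the desk.
- camera: Black camera on a small three-legged stand, 155 mm tall, standing loose at the left behind the turntable and pointing at it. Origin: on the desk under the stand's middle. Bystander.
- jar: Small glass sample jar with a black lid, 42 mm across, 62 mm tall, at the right of the turntable. Origin: centre of its underside. Bystander.
- loupe: Black folding hand lens, 32 x 56 x 13 mm, at the right front. Origin: centre of its underside. Bystander.
Not all that is in view belongs to the job. Leave any green or orange look-alike of the part that bears rock_mid alone.

How it is judged:
On the way, in this order (a step that is already met when the one before it is completed fails the run):
1. the pin is pulled clear of the first hole with the disc still there (value of joint plunger above 0.0075 m and value of joint turn_disc below 0.15 rad), for 0.1 s.
2. the disc is turned anticlockwise past 0.5 rad (value of joint turn_disc above 0.5 rad), for 0.1 s.
At the end, for the whole second after the job is handed in: The pin is home (within 2 mm) in the next stop hole, with the disc turned more than 0.55 rad anticlockwise from where it was and at rest; the rock's middle is within 20 mm of the disc's centre (value of joint plunger below 0.002 m and value of joint turn_disc above 0.55 rad and velocity of joint turn_disc between -0.05 and 0.05 rad/s and horizontal distance between rock_mid and disc_centre below 0.02 m); the robot touches nothing.
It fails at once if the pin is wrenched against the index plate with more than 25 N (contact force between pin_nose and index_plate above 25 N).
It fails at once if the rock is pushed off its place (20 mm or more from the disc's centre) (horizontal distance between rock_mid and disc_centre above 0.02 m).
It fails at once if the camera is shifted more than 10 mm (distance of camera from where it was at the start of the episode above 0.01 m).
It fails at once if the jar or the hand lens is shifted more than 15 mm (distance of any of jar, loupe from where it was at the start of the episode above 0.015 m).
It also fails if it takes over 45 s, if anything falls off the work surface, if the arm or the gripper's body presses on something with over 40 N, if the wrist force passes 120 N, or if a joint passes its speed limit or range.

ROBOT

A 6-joint arm with a two-finger parallel gripper is mounted at the origin on a cart in front of the work surface, level with it; the furniture and walls round the work are solid. World frame = base frame: x ahead of the robot, y to its left, z up, the work surface at z = 0. Lengths are in m, angles in rad, forces in N, time in s.
With the tool pointing down it reaches from about 0.25 to 0.775 m from the base axis. Payload 4 kg.
Tool frame: the origin (TCP) lies on the centre line of the jaws, within the pads' length; the fingertips stand 17 mm ahead of it and the grasp point (between the pads) lies 2 mm behind it; z points along the fingers, y is the line along which they close (so a half turn about z gives the same grasp; the last joint's range is limited). The gripper opens to 94 mm and grips with 3 to 60 N. Pads are 16 mm wide; open, the fingers measure 119 mm over their backs; the gripper's body (75 mm by 177 mm) begins 78 mm behind the grasp point.
Start: joints at [1.046, 0.087, 1.371, -0, 1.684, -0.103], TCP at [0.225, 0.502, 0.223] pointing down, gripper open.
Joint ranges: [-3.1, 3.1], [-0.76, 2.03], [0.27, 2.55], [-1.08, 4.22], [0.17, 2.65], [-2.57, 2.57]. Speed limits (rad/s): [2.79, 2.79, 3.14, 3.14, 3.14, 3.14].

INTERFACE

Orientations are given as [roll, pitch, yaw] about the fixed x, y, z axes, in that order (R = Rz(yaw) Ry(pitch) Rx(roll)).
In Python, from bench import robot gives the robot as it stands.
- The arm moves only by the tool servo_tool, never from a script. Its argument "plan" is a list of rows, each a list of 7 numbers: the shift along the tool's x, y, z normalised to -1 to 1, where 1 is 0.1 m, then the turn, a rotation vector about the tool's x, y, z normalised to -1 to 1, where 1 is pi/2 rad, then the finger opening in mm, from 0 to 94. In form: [[x, y, z, ax, ay, az, gripper], ...]. A call has 1 to 12 rows; each row is the pose to reach, as a shift and turn from the pose commanded when the call began, along the tool's axes at that moment; what a row does not reach only later rows make up. A row lasts 1/12 s, in which the tool goes at most 41.7 mm and 7.16 degrees, less where a joint would pass 70% of its speed; a pose out of reach is approached as far as the arm can. A call with a number of a shift or a turn outside -1 to 1 is refused whole. A call with a gripper value outside its range is refused whole. The fingers move at their own pace and stop on an object; the grip force is fixed at half the most. Time passes only in rows, so rows that repeat a pose let the fingers close. It gives the time, the measured TCP pose, the force, the opening and the grip force at its end, in the units of the state.
- robot.get_obs(): the state, without advancing time (a new reading comes with each control period).
- robot.snapshot(name): name is "scene" or "top"; returns the picture (384x512x3 uint8, red, green, blue); there is no depth.
- robot.camera_params(name): a dict with "camera_matrix" (3x3 intrinsics, pixels), "rvec" (rotation vector, rad) and "tvec" (3), from world to camera coordinates, as OpenCV has them. Camera axes: x right, y down, z forward; pixel columns grow to the right and rows downward; lengths in m; the calibration is good to about 2 mm. A picture is of the moment at which its call begins. camera_params takes no time and is no camera call.
- robot.close_job(): hands the job in; it is judged then, once.
Trained networks look in the newest picture that a camera, given by its name, has taken for a name from the list of things; names that differ only in an ending like _2 or _b are one class to them, and where a whole thing is asked for, a point or a joint stands for the part that bears it (a point fixed in the world has none). Each returns a list of dicts, best first, with "conf" (0 to 1); they miss things now and then, are a little off and sometimes report something else, mostly with a low value. They report only what shows in the picture. A call takes as long as a camera call. They do not tell look-alikes from the thing itself.
- robot.find_in(thing, camera): "extent" ([centre column, centre row, width, height] in pixels, round what is visible of it).
The state is a dict: "time": time; "joint_positions": joint angles; "qvel": joint speeds; "joint_torque": joint torques, N m; "tool_pos": TCP position; "ee_rot": TCP orientation; "wrist_force": force on the tool from outside, world axes, zero at the start; "wrist_torque": the same for the moment, N m; "width": finger opening in m; "finger_force": force on a finger pad.
Only numpy, scipy, OpenCV 4.12 (cv2) and the standard library are available. Lean on these libraries where they do the work, as an engineer would, in place of code of your own. Each camera call takes 0.05 s, during which the arm holds its last target. There are 200 camera calls.

## Working session

There is one attempt and no reset: what is moved stays moved. The work goes in short steps, Python scripts to look and compute and a tool call to move; the robot and the scene stay as the last step left them, time stands still between calls to the robot, and variables do not carry over. Pictures are saved under pics/ and viewed, at most 10 in all, crops included, and the job is handed in when it is done.

Besides the shell and the picture viewer there is one more tool, called as name(argument=value, ...) on one line, values as JSON. servo_tool: Moves the arm, as the interface text tells. Scaled input: -1 to 1 covers 0.1 m each way for a shift and pi/2 rad each way for a turn. Its arguments: {"type":"object","properties":{"plan":{"type":"array","items":{"type":"array","items":{"type":"number"}}}},"required":["plan"]}

```bash
mkdir -p pics; cat > h.py <<'E'
import numpy as np, cv2
from bench import robot
def ray(cam,px,z):
    p=robot.camera_params(cam);R,_=cv2.Rodrigues(np.array(p["rvec"],float));t=np.array(p["tvec"],float).ravel()
    d=R.T@np.linalg.inv(np.array(p["camera_matrix"]))@np.array([px[0],px[1],1.]);c=-R.T@t
    return c+d*(z-c[2])/d[2]
def proj(cam,P):
    p=robot.camera_params(cam)
    return cv2.projectPoints(np.array(P,float).reshape(-1,1,3),np.array(p["rvec"],float),np.array(p["tvec"],float),np.array(p["camera_matrix"],float),None)[0].reshape(-1,2)
E
python3 - <<'E'
from h import *
ims=[robot.snapshot(c) for c in("scene","top")]
for c,i in zip(("scene","top"),ims): cv2.imwrite(f"pics/{c}0.png",i[:,:,::-1])
hs={"pull_knob":.0725,"rock_mid":.055,"camera":.08,"jar":.03,"loupe":.006,"index_plate":.03}
for n,z in hs.items():
  for c in("scene","top"):
    for d in robot.find_in(n,c)[:3]: print(n,c,np.round(d["conf"],2),np.round(d["extent"]),np.round(ray(c,d["extent"],z),3))
o=robot.get_obs();print(o["time"],o["tool_pos"],o["ee_rot"],o["wrist_force"],o["width"])
E
```

```text
pull_knob top 0.57 [208. 210.  10.   9.] [0.485 0.087 0.073]
rock_mid scene 0.52 [279. 200.  16.  20.] [ 0.48  -0.061  0.055]
rock_mid scene 0.44 [280. 163.   9.   5.] [ 0.627 -0.293  0.055]
rock_mid top 0.68 [157. 198.  17.  21.] [0.523 0.224 0.055]
rock_mid top 0.58 [375. 134.  15.  21.] [ 0.68  -0.368  0.055]
rock_mid top 0.57 [111. 144.  51.  44.] [0.671 0.347 0.055]
camera scene 0.66 [146. 233.  37.  71.] [0.643 0.341 0.08 ]
camera top 0.77 [110. 146.  53.  42.] [0.663 0.343 0.08 ]
camera top 0.29 [288. 228.  18.  19.] [ 0.434 -0.122  0.08 ]
jar scene 0.59 [279. 203.  14.  17.] [ 0.494 -0.083  0.03 ]
jar top 0.73 [280. 202.  16.  17.] [ 0.505 -0.108  0.03 ]
loupe top 0.65 [290. 227.  16.  19.] [ 0.434 -0.134  0.006]
0.7 [0.22519573 0.50179485 0.22252004] [3.14149454e+00 3.72566164e-05 2.71979066e+00] [ 0.20487202 -0.31138619 -0.10671819] 0.09427529127992744
```

```bash
python3 - <<'E'
import cv2,numpy as np
a=cv2.imread("pics/scene0.png");b=cv2.imread("pics/top0.png")
cv2.imwrite("pics/both.png",np.hstack([cv2.resize(a,(400,300)),cv2.resize(b,(400,300))]))
cv2.imwrite("pics/topcrop.png",cv2.resize(b[130:260,90:310],None,fx=3.6,fy=3.6,interpolation=cv2.INTER_CUBIC))
cv2.imwrite("pics/sccrop.png",cv2.resize(a[150:330,110:330],None,fx=3.3,fy=3.3,interpolation=cv2.INTER_CUBIC))
E
```

```text
(no output)
```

View pics/both.png

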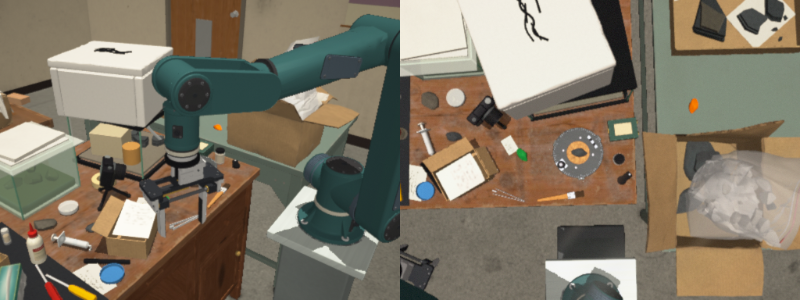

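View pics/topcrop.png

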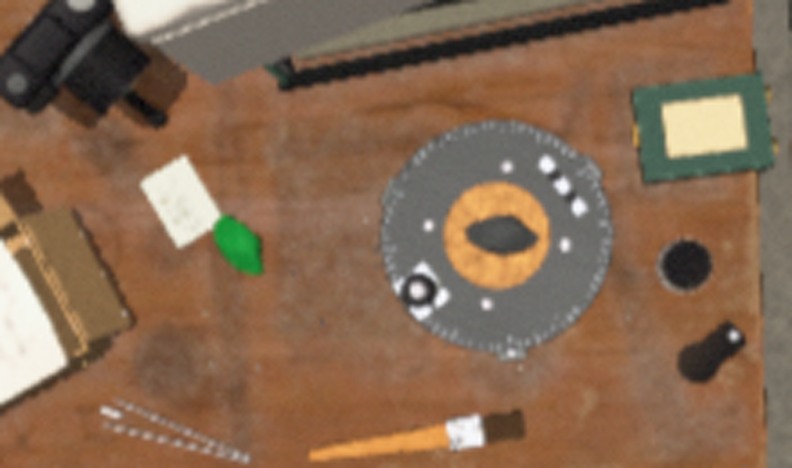

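View pics/sccrop.png

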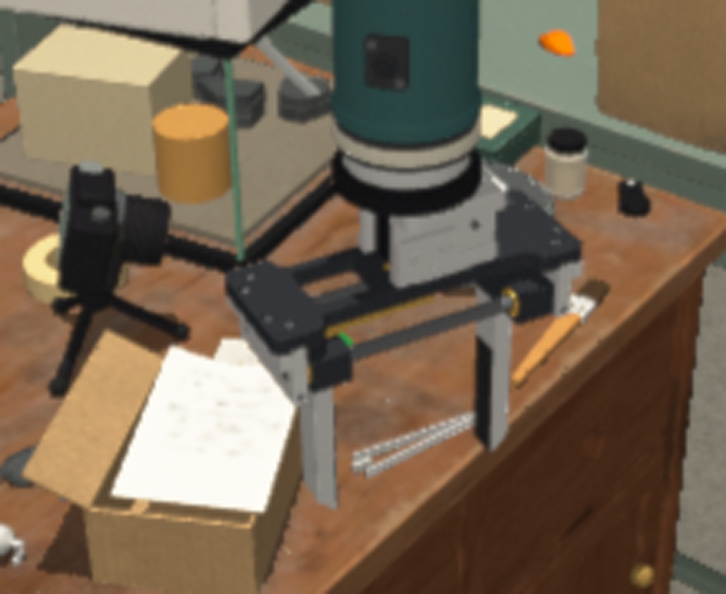

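The top crop shows the disc centre with the grey rock on the cork at about (228,195) px and the knob at about (206,211) px. There are three rock candidates: grey (228,195), green (157,198) and orange (375,134). The grey one on the cork is the one meant and the other two are look-alikes. Next I'll refine the pad and knob to sub-pixel.

```bash
python3 - <<'E'
from h import *
b=cv2.imread("pics/top0.png");hsv=cv2.cvtColor(b,cv2.COLOR_BGR2HSV)
m=np.zeros(b.shape[:2],np.uint8);m[175:216,208:248]=((hsv[175:216,208:248,1]>90)&(hsv[175:216,208:248,2]>120))*255
cs=max(cv2.findContours(m,0,2)[0],key=cv2.contourArea)
e=cv2.fitEllipse(cv2.convexHull(cs));print(e)
c=ray("top",e[0],.0445);print("centre",c, "diam",(e[1][0])*np.linalg.norm(ray("top",(229,195),.0445)-ray("top",(228,195),.0445)))
for px in((205.8,210.5),(208,210)):
  for z in (.0835,): k=ray("top",px,z);v=k-c;print(k,np.hypot(*v[:2]),np.degrees(np.arctan2(v[1],v[0])))
for a in range(110,150,6):
  P=c+[.07*np.cos(np.radians(a)),.07*np.sin(np.radians(a)),0];P[2]=.0835;print(a,P,proj("top",P))
cv2.imwrite("pics/knob.png",cv2.resize(b[196:226,190:230],None,fx=14,fy=14,interpolation=cv2.INTER_NEAREST))
E
```

```text
((227.55491638183594, 194.87261962890625), (29.67036247253418, 29.863862991333008), 177.353271484375)
centre [0.5263895  0.03467475 0.0445    ] diam 0.0802679288526089
[0.48474479 0.09119895 0.0835    ] 0.07020874225077921 126.38126372310502
[0.48591354 0.08541405 0.0835    ] 0.06490592776808958 128.5802079284551
110 [0.50244809 0.10045323 0.0835    ] [[202.14228724 203.82475231]]
116 [0.49570352 0.09759033 0.0835    ] [[203.28207697 206.37244872]]
122 [0.48929515 0.09403812 0.0835    ] [[204.68339823 208.78722819]]
128 [0.4832932 0.0898355 0.0835   ] [[206.3310916  211.04235058]]
134 [0.47776341 0.08502854 0.0835    ] [[208.20723521 213.11279082]]
140 [0.47276639 0.07966988 0.0835    ] [[210.29133526 214.975527  ]]
146 [0.46835687 0.07381825 0.0835    ] [[212.56054773 216.60980737]]
```

View pics/knob.png

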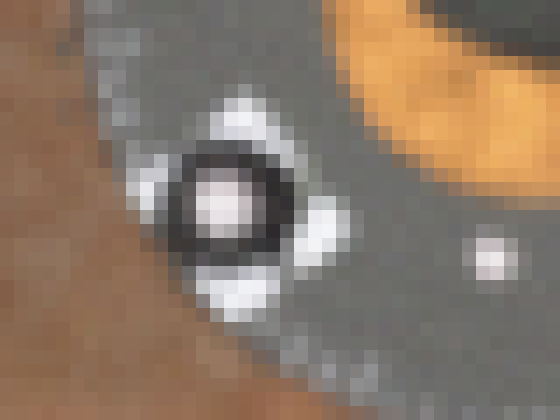

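servo_tool(plan=[[-0.4, -0.27, 0, 0, 0, 0, 60], [-0.7, -0.47, 0, 0, 0, 0, 60], [-1, -0.67, 0, 0, 0, 0, 60], [-1, -0.67, 0, 0, 0, 0, 60]])

```text
time: 1.03
tool_pos: [0.2919, 0.3956, 0.2229]
ee_rot: [-3.141, 0.003, 2.714]
wrist_force: [-0.6, 0.2, 0.0]
width: 0.0707
finger_force: 0.0
```

servo_tool(plan=[[-0.34, -0.23, 0, 0, 0, 0, 50], [-0.67, -0.45, 0, 0, 0, 0, 50], [-1, -0.67, 0, 0, 0, 0, 50], [-1, -0.67, 0, 0, 0, 0, 50]])

```text
time: 1.37
tool_pos: [0.3558, 0.2933, 0.2227]
ee_rot: [-3.14, 0.003, 2.712]
wrist_force: [0.1, 0.1, -0.2]
width: 0.0498
finger_force: 0.0
```

servo_tool(plan=[[-0.34, -0.23, 0, 0, 0, 0, 50], [-0.67, -0.45, 0, 0, 0, 0, 50], [-1, -0.67, 0, 0, 0, 0, 50], [-1, -0.67, 0, 0, 0, 0, 50]])

```text
time: 1.7
tool_pos: [0.4194, 0.1914, 0.2224]
ee_rot: [-3.14, 0.003, 2.712]
wrist_force: [0.8, -0.2, -0.5]
width: 0.0499
finger_force: 0.0
```

servo_tool(plan=[[-0.34, -0.23, 0, 0, 0, 0.07, 50], [-0.67, -0.45, 0, 0, 0, 0.14, 50], [-1, -0.67, 0, 0, 0, 0.21, 50], [-1, -0.67, 0, 0, 0, 0.28, 50], [-1, -0.67, 0, 0, 0, 0.326, 50], [-1, -0.67, 0, 0, 0, 0.326, 50], [-1, -0.67, 0, 0, 0, 0.326, 50]])

```text
time: 2.28
tool_pos: [0.4804, 0.0946, 0.2225]
ee_rot: [3.141, -0.001, 2.21]
wrist_force: [-0.3, -0.5, -0.1]
width: 0.0503
finger_force: 0.0
```

servo_tool(plan=[[-0.06, 0.01, 0.3, 0, 0, 0, 50], [-0.06, 0.01, 0.6, 0, 0, 0, 50], [-0.06, 0.01, 0.9, 0, 0, 0, 50], [-0.06, 0.01, 1, 0, 0, 0, 50], [-0.06, 0.01, 1, 0, 0, 0, 50]])

```text
time: 2.7
tool_pos: [0.4823, 0.0901, 0.1193]
ee_rot: [-3.136, -0.004, 2.21]
wrist_force: [-0.3, -0.1, -0.3]
width: 0.0497
finger_force: 0.0
```

```bash
python3 - <<'E'
from h import *
i=robot.snapshot("scene")[:,:,::-1];cv2.imwrite("pics/s1.png",i)
print(proj("scene",[[.485,.0905,.0835],[.485,.0905,.1055],[.526,.035,.0445]]))
cv2.imwrite("pics/s1c.png",cv2.resize(i[140:290,160:360],None,fx=3.9,fy=3.9,interpolation=cv2.INTER_CUBIC))
E
```

```text
[[249.37129948 211.66209182]
 [249.49110504 205.03510487]
 [248.97405218 210.8961923 ]]
```

View pics/s1c.png

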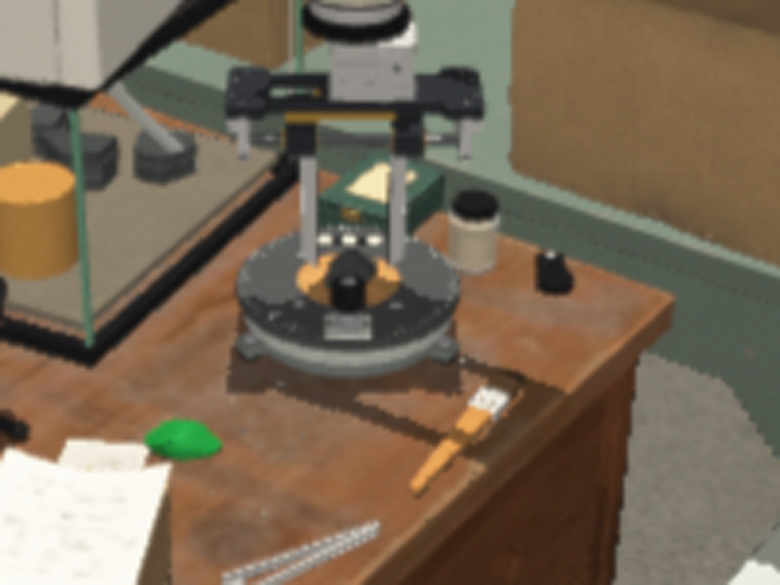

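The crop shows the fingers at columns 305 and 398, straddling the black knob at (348,290). The rock sits behind it and is clear, so I'm descending.

servo_tool(plan=[[0, 0.01, 0.2, 0, 0, 0, 50], [0, 0.01, 0.35, 0, 0, 0, 50], [0, 0.01, 0.465, 0, 0, 0, 50], [0, 0.01, 0.465, 0, 0, 0, 50], [0, 0.01, 0.465, 0, 0, 0, 50]])

```text
time: 3.17
tool_pos: [0.4862, 0.0902, 0.0771]
ee_rot: [3.14, 0.001, 2.208]
wrist_force: [0.4, 0.1, -0.9]
width: 0.0499
finger_force: 0.0
```

servo_tool(plan=[[0, 0, 0, 0, 0, 0, 35], [0, 0, 0, 0, 0, 0, 28], [0, 0, 0, 0, 0, 0, 27], [0, 0, 0, 0, 0, 0, 25], [0, 0, 0, 0, 0, 0, 20], [0, 0, 0, 0, 0, 0, 20], [0, 0, 0, 0, 0, 0, 20]])

```text
time: 3.75
tool_pos: [0.486, 0.0898, 0.0767]
ee_rot: [3.141, 0.001, 2.208]
wrist_force: [-1.1, 0.5, 3.8]
width: 0.0256
finger_force: 30.0
```

servo_tool(plan=[[0, 0, -0.04, 0, 0, 0, 20], [0, 0, -0.08, 0, 0, 0, 20], [0, 0, -0.12, 0, 0, 0, 20], [0, 0, -0.12, 0, 0, 0, 20], [0, 0, -0.12, 0, 0, 0, 20]])

```text
time: 4.17
tool_pos: [0.4854, 0.0897, 0.0871]
ee_rot: [-3.141, -0.0, 2.208]
wrist_force: [4.3, -1.0, -8.9]
width: 0.0255
finger_force: 30.0
```

servo_tool(plan=[[0, 0, -0.015, 0, 0, 0, 20], [0, 0, -0.015, 0, 0, 0, 20], [-0.001, -0.028, -0.015, 0, 0, -0.025, 20], [-0.002, -0.056, -0.015, 0, 0, -0.051, 20], [-0.005, -0.084, -0.015, 0, 0, -0.076, 20], [-0.009, -0.111, -0.015, 0, 0, -0.102, 20], [-0.009, -0.111, -0.015, 0, 0, -0.102, 20], [-0.009, -0.111, -0.015, 0, 0, -0.102, 20]])

```text
time: 4.83
tool_pos: [0.4768, 0.0823, 0.0891]
ee_rot: [-3.141, -0.0, 2.367]
wrist_force: [3.2, -2.8, -9.7]
width: 0.0252
finger_force: 30.0
```

servo_tool(plan=[[-0.001, -0.028, 0, 0, 0, -0.025, 20], [-0.002, -0.056, 0, 0, 0, -0.051, 20], [-0.005, -0.084, 0, 0, 0, -0.076, 20], [-0.009, -0.111, 0, 0, 0, -0.102, 20], [-0.014, -0.139, 0, 0, 0, -0.127, 20], [-0.02, -0.165, 0, 0, 0, -0.153, 20], [-0.028, -0.192, 0, 0, 0, -0.178, 20], [-0.035, -0.219, 0, 0, 0, -0.204, 20], [-0.045, -0.245, 0, 0, 0, -0.229, 20], [-0.055, -0.271, 0, 0, 0, -0.255, 20], [-0.055, -0.271, 0, 0, 0, -0.255, 20], [-0.055, -0.271, 0, 0, 0, -0.255, 20]])

```text
time: 5.83
tool_pos: [0.4619, 0.0596, 0.0893]
ee_rot: [3.141, -0.001, 2.767]
wrist_force: [3.3, -0.6, -10.6]
width: 0.0252
finger_force: 30.0
```

servo_tool(plan=[[0, 0, 0.01, 0, 0, 0, 20], [0, 0, 0.02, 0, 0, 0, 20], [0, 0, 0.03, 0, 0, 0, 20], [0, 0, 0.03, 0, 0, 0, 20], [0, 0, 0.03, 0, 0, 0, 20]])

```text
time: 6.25
tool_pos: [0.4619, 0.0596, 0.0864]
ee_rot: [3.141, -0.001, 2.768]
wrist_force: [1.5, 0.5, -9.8]
width: 0.0255
finger_force: 30.0
```

servo_tool(plan=[[0, 0, 0, 0, 0, 0, 28], [0, 0, 0, 0, 0, 0, 31], [0, 0, 0, 0, 0, 0, 31], [0, 0, 0.03, 0, 0, 0, 31], [0, 0, 0.06, 0, 0, 0, 31], [0, 0, 0.06, 0, 0, 0, 31], [0, 0, 0.06, 0, 0, 0, 31]])

```text
time: 6.83
tool_pos: [0.462, 0.0594, 0.0803]
ee_rot: [-3.142, -0.0, 2.768]
wrist_force: [0.8, 0.7, 0.7]
width: 0.0306
finger_force: 0.0
```

servo_tool(plan=[[0, -0.01, 0, 0, 0, -0.009, 31], [0, -0.02, 0, 0, 0, -0.018, 31], [-0.001, -0.025, 0, 0, 0, -0.023, 31], [-0.001, -0.03, 0, 0, 0, -0.027, 31], [-0.001, -0.035, 0, 0, 0, -0.032, 31], [-0.001, -0.04, 0, 0, 0, -0.036, 31], [-0.001, -0.04, 0, 0, 0, -0.036, 31]])

```text
time: 7.42
tool_pos: [0.4612, 0.0563, 0.0805]
ee_rot: [3.14, 0.001, 2.826]
wrist_force: [2.8, 5.1, -2.3]
width: 0.031
finger_force: 2.3
```

servo_tool(plan=[[0, -0.005, 0, 0, 0, -0.0045, 31], [0, -0.01, 0, 0, 0, -0.009, 31], [0, -0.015, 0, 0, 0, -0.0135, 31], [0, -0.02, 0, 0, 0, -0.018, 31], [0, -0.02, 0, 0, 0, -0.018, 31]])

```text
time: 7.83
tool_pos: [0.4602, 0.0538, 0.0806]
ee_rot: [3.141, 0.0, 2.854]
wrist_force: [2.0, 4.2, -0.6]
width: 0.0311
finger_force: 2.3
```

servo_tool(plan=[[0, -0.005, 0, 0, 0, -0.0045, 31], [0, -0.01, 0, 0, 0, -0.009, 31], [0, -0.015, 0, 0, 0, -0.0135, 31], [0, -0.02, 0, 0, 0, -0.018, 31], [0, -0.02, 0, 0, 0, -0.018, 31]])

```text
time: 8.25
tool_pos: [0.4596, 0.0517, 0.0805]
ee_rot: [3.141, 0.0, 2.882]
wrist_force: [2.7, 3.8, -0.5]
width: 0.0311
finger_force: 2.3
```

servo_tool(plan=[[0, -0.005, 0, 0, 0, -0.0045, 31], [0, -0.01, 0, 0, 0, -0.009, 31], [0, -0.015, 0, 0, 0, -0.0135, 31], [0, -0.02, 0, 0, 0, -0.018, 31], [0, -0.02, 0, 0, 0, -0.018, 31]])

```text
time: 8.67
tool_pos: [0.4591, 0.0498, 0.0805]
ee_rot: [3.141, 0.0, 2.91]
wrist_force: [1.0, 4.5, -0.1]
width: 0.0312
finger_force: 2.4
```

servo_tool(plan=[[0, -0.005, 0, 0, 0, -0.0045, 31], [0, -0.01, 0, 0, 0, -0.009, 31], [0, -0.015, 0, 0, 0, -0.0135, 31], [0, -0.02, 0, 0, 0, -0.018, 31], [0, -0.02, 0, 0, 0, -0.018, 31]])

```text
time: 9.08
tool_pos: [0.4586, 0.0478, 0.0805]
ee_rot: [3.142, -0.0, 2.938]
wrist_force: [2.6, 4.6, -0.2]
width: 0.0313
finger_force: 2.3
```

servo_tool(plan=[[0, -0.005, 0, 0, 0, -0.0045, 31], [0, -0.01, 0, 0, 0, -0.009, 31], [0, -0.015, 0, 0, 0, -0.0135, 31], [0, -0.02, 0, 0, 0, -0.018, 31], [0, -0.02, 0, 0, 0, -0.018, 31]])

```text
time: 9.5
tool_pos: [0.4582, 0.0458, 0.0805]
ee_rot: [-3.141, -0.0, 2.967]
wrist_force: [2.3, 3.7, 0.1]
width: 0.0313
finger_force: 2.2
```

servo_tool(plan=[[0, -0.005, 0, 0, 0, -0.0045, 31], [0, -0.01, 0, 0, 0, -0.009, 31], [0, -0.015, 0, 0, 0, -0.0135, 31], [0, -0.02, 0, 0, 0, -0.018, 31], [0, -0.02, 0, 0, 0, -0.018, 31]])

```text
time: 9.92
tool_pos: [0.4579, 0.0439, 0.0805]
ee_rot: [3.142, 0.0, 2.995]
wrist_force: [2.8, 4.7, -0.2]
width: 0.031
finger_force: 2.3
```

servo_tool(plan=[[0, -0.005, 0, 0, 0, -0.0045, 31], [0, -0.01, 0, 0, 0, -0.009, 31], [0, -0.015, 0, 0, 0, -0.0135, 31], [0, -0.02, 0, 0, 0, -0.018, 31], [0, -0.02, 0, 0, 0, -0.018, 31]])

```text
time: 10.33
tool_pos: [0.4576, 0.0419, 0.0805]
ee_rot: [-3.142, 0.0, 3.023]
wrist_force: [1.4, 4.3, -0.1]
width: 0.0311
finger_force: 2.3
```

servo_tool(plan=[[0, -0.005, 0, 0, 0, -0.0045, 31], [0, -0.01, 0, 0, 0, -0.009, 31], [0, -0.015, 0, 0, 0, -0.0135, 31], [0, -0.02, 0, 0, 0, -0.018, 31], [0, -0.02, 0, 0, 0, -0.018, 31]])

```text
time: 10.75
tool_pos: [0.4574, 0.04, 0.0805]
ee_rot: [3.141, 0.0, 3.051]
wrist_force: [1.8, 4.0, -0.6]
width: 0.031
finger_force: 2.3
```

servo_tool(plan=[[0, -0.005, 0, 0, 0, -0.0045, 31], [0, -0.01, 0, 0, 0, -0.009, 31], [0, -0.015, 0, 0, 0, -0.0135, 31], [0, -0.02, 0, 0, 0, -0.018, 31], [0, -0.02, 0, 0, 0, -0.018, 31]])

```text
time: 11.17
tool_pos: [0.4572, 0.038, 0.0805]
ee_rot: [3.142, 0.0, 3.08]
wrist_force: [1.3, 3.9, -0.8]
width: 0.0312
finger_force: 2.3
```

servo_tool(plan=[[0, -0.005, 0, 0, 0, -0.0045, 31], [0, -0.01, 0, 0, 0, -0.009, 31], [0, -0.015, 0, 0, 0, -0.0135, 31], [0, -0.02, 0, 0, 0, -0.018, 31], [0, -0.02, 0, 0, 0, -0.018, 31]])

```text
time: 11.58
tool_pos: [0.4571, 0.0359, 0.0804]
ee_rot: [3.142, 0.0, 3.108]
wrist_force: [1.9, 4.1, -1.1]
width: 0.0304
finger_force: 2.2
```

servo_tool(plan=[[0, -0.005, 0, 0, 0, -0.0045, 31], [0, -0.01, 0, 0, 0, -0.009, 31], [0, -0.015, 0, 0, 0, -0.0135, 31], [0, -0.02, 0, 0, 0, -0.018, 31], [0, -0.02, 0, 0, 0, -0.018, 31]])

```text
time: 12.0
tool_pos: [0.4566, 0.0338, 0.08]
ee_rot: [-3.141, -0.001, 3.136]
wrist_force: [1.6, 4.2, -1.8]
width: 0.0312
finger_force: 1.8
```

servo_tool(plan=[[0, -0.005, 0, 0, 0, -0.0045, 31], [0, -0.01, 0, 0, 0, -0.009, 31], [0, -0.015, 0, 0, 0, -0.0135, 31], [0, -0.02, 0, 0, 0, -0.018, 31], [0, -0.02, 0, 0, 0, -0.018, 31]])

```text
time: 12.42
tool_pos: [0.4565, 0.0315, 0.0803]
ee_rot: [-3.141, -0.001, -3.119]
wrist_force: [-0.9, 1.8, -0.0]
width: 0.0308
finger_force: 0.6
```

servo_tool(plan=[[0, -0.003, 0, 0, 0, -0.003, 31], [0, -0.006, 0, 0, 0, -0.006, 31], [0, -0.009, 0, 0, 0, -0.009, 31], [0, -0.009, 0, 0, 0, -0.009, 31]])

```text
time: 12.75
tool_pos: [0.4568, 0.031, 0.0804]
ee_rot: [-3.142, -0.001, -3.104]
wrist_force: [-2.4, 1.3, -0.8]
width: 0.0307
finger_force: 0.8
```

```bash
python3 - <<'E'
from h import *
i=robot.snapshot("scene")[:,:,::-1]
print([((p-[200,160])*9).round() for p in proj("scene",[[.456,.034,.0835],[.456,.034,.0925],[.456,.034,.0615],[.456,.034,.0705]])])
cv2.imwrite("pics/s2.png",cv2.resize(i[160:225,200:285],None,fx=9,fy=9,interpolation=cv2.INTER_CUBIC))
print(robot.get_obs()["wrist_force"])
E
```

```text
[array([619., 421.]), array([620., 397.]), array([616., 479.]), array([617., 456.])]
[-0.73326331  2.49932736 -0.46419337]
```

View pics/s2.png

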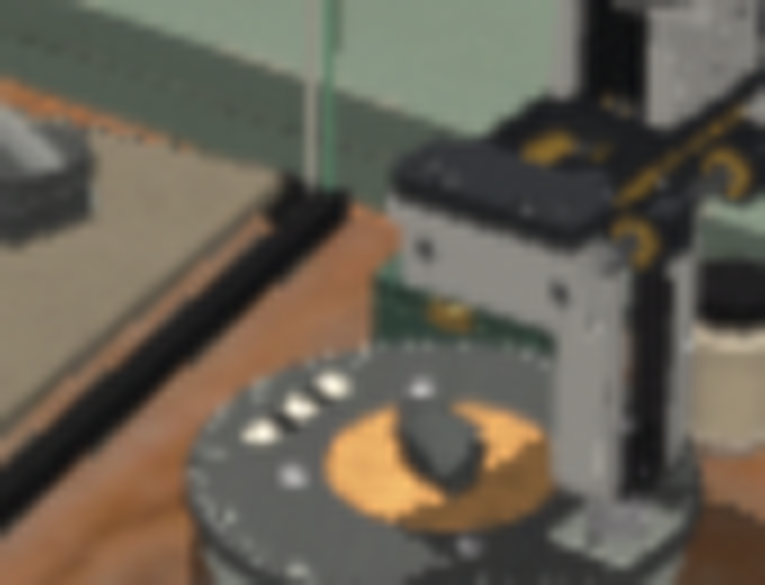

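The knob is hidden behind the near finger at (600,400) and the rock is still on the cork. I'll keep probing gently.

servo_tool(plan=[[0, -0.003, 0, 0, 0, -0.003, 31], [0, -0.006, 0, 0, 0, -0.006, 31], [0, -0.009, 0, 0, 0, -0.009, 31], [0, -0.009, 0, 0, 0, -0.009, 31]])

```text
time: 13.13
tool_pos: [0.4569, 0.0303, 0.0804]
ee_rot: [3.141, -0.0, -3.09]
wrist_force: [-1.5, 2.2, -0.3]
width: 0.0313
finger_force: 1.0
```

servo_tool(plan=[[0, -0.003, 0, 0, 0, -0.003, 31], [0, -0.006, 0, 0, 0, -0.006, 31], [0, -0.009, 0, 0, 0, -0.009, 31], [0, -0.009, 0, 0, 0, -0.009, 31]])

```text
time: 13.47
tool_pos: [0.4571, 0.03, 0.0804]
ee_rot: [3.14, 0.0, -3.076]
wrist_force: [-0.3, 5.9, -1.6]
width: 0.031
finger_force: 2.6
```

servo_tool(plan=[[0, -0.003, 0, 0, 0, -0.003, 31], [0, -0.005, 0, 0, 0, -0.005, 31], [0, -0.005, 0, 0, 0, -0.005, 31]])

```text
time: 13.72
tool_pos: [0.4572, 0.0299, 0.0804]
ee_rot: [3.139, 0.0, -3.068]
wrist_force: [-0.8, 6.8, -2.4]
width: 0.0307
finger_force: 3.1
```

Force is now rising above the sliding level while the tool has stalled, so the pin looks locked. I'll back off, open, lift and look.

servo_tool(plan=[[0, 0.015, 0, 0, 0, 0, 31], [0, 0.03, 0, 0, 0, 0, 34], [0, 0.03, 0, 0, 0, 0, 40], [0, 0.03, 0, 0, 0, 0, 40], [0, 0.03, 0, 0, 0, 0, 40], [0, 0.03, -0.2, 0, 0, 0, 40], [0, 0.03, -0.5, 0, 0, 0, 40], [0, 0.03, -0.8, 0, 0, 0, 40], [0, 0.03, -1, 0, 0, 0, 40], [0, 0.03, -1, 0, 0, 0, 40]])

```text
time: 14.55
tool_pos: [0.4599, 0.0313, 0.1862]
ee_rot: [-3.14, 0.011, -3.069]
wrist_force: [1.2, -0.5, 0.4]
width: 0.0401
finger_force: 0.0
```

```bash
python3 - <<'E'
from h import *
i=robot.snapshot("scene")[:,:,::-1]
a=np.radians(126.4)+.969;k=[.5264+.07*np.cos(a),.0347+.07*np.sin(a)]
for z in (.0835,.0925,.0615,.0705): print(z,((proj("scene",[[*k,z]])-[215,175])*9).round())
cv2.imwrite("pics/s3.png",cv2.resize(i[175:240,215:300],None,fx=9,fy=9,interpolation=cv2.INTER_CUBIC))
print(robot.get_obs()["wrist_force"])
E
```

```text
0.0835 [[486. 284.]]
0.0925 [[487. 260.]]
0.0615 [[483. 342.]]
0.0705 [[484. 318.]]
[ 1.05411682  0.18774159 -0.55265546]
```

View pics/s3.png

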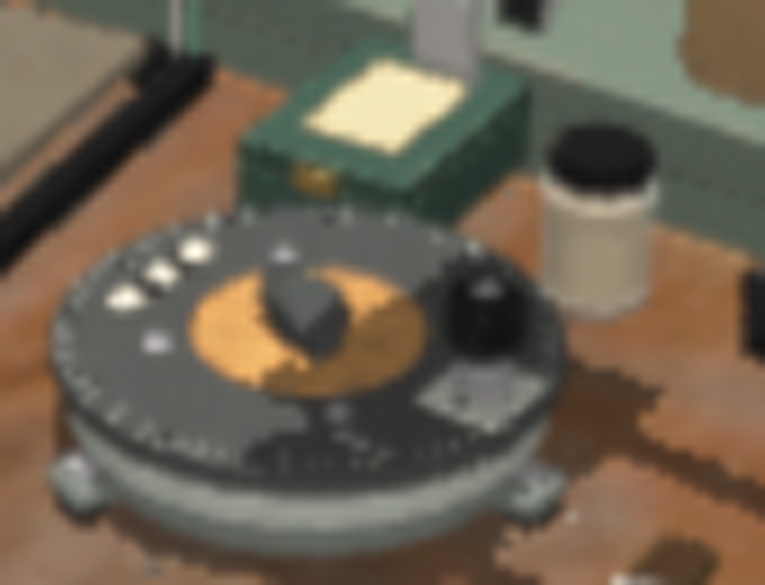

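The knob's silver cap is at (487,287) in the crop. Home predicts (486,284) and riding predicts (487,260), so the pin is home at about 0.97 rad. The rock is still in the middle of the cork and the gripper is clear, so I'm handing in.

```bash
python3 -c "
from bench import robot
print(robot.close_job())"
```

```text
the job is handed in; nothing more can be done
None
```

The disc is turned about 0.97 rad anticlockwise with the pin home in the next stop by force and camera check, the rock still on its cork pad and the gripper clear; the job is handed in, but no verdict was shown.

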